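# Key and close the food chopper lid

### The job

Close the food chopper: push the lid round with a fingertip in the raised collar on its top until the notch in its edge is over the pin on the bowl's rim, then press the lid down until it is fully home. Do not lift the lid, and leave the other things where they stand.

Things in the scene. Friction and masses are not known exactly. Their poses are not given: they have to be found in the camera images.
- chopper: food chopper fixed on the worktop: black foot 184 mm across, steel bowl 154 mm across, rim 50 mm high. Origin: centre of its underside; z up, the lid's axis; pin on its -x side, bar handle on its +x side (reaching 120 mm out, 47 mm high). Wall cabinets hang beyond x = 0.57 from z = 0.46 up, their handles out to x = 0.54 from z = 0.52 up: stay low, or lean the wrist towards the robot.
- pin_top (a point): middle of the top of the steel key pin on the bowl's rim, 57.5 mm above the worktop and 78 mm from the bowl's axis. The pin is a block 12 mm wide (tangentially), from 73 to 99 mm from the axis, so its outer 13 mm stick out beyond the lid's edge (86 mm radius) and are visible from above.
- notch (a point): middle of the notch in the lid's edge, at the lid's top face, 78 mm from the lid's axis. The notch is open outwards, about 28 mm wide at its mouth and 21 mm at its inner end, and runs in to 67 mm from the axis. It clears the pin when it is within about 4 mm (0.05 rad) of being centred on it.
- lid_centre (a point): centre of the lid's flat top face. The lid is a white plastic disc 172 mm across, its edge 6 mm thick, on a black seal 143 mm across. Loosely placed, its top face is 65 mm above the worktop; fully home 56 mm. Its axes: x points to the notch, z up.
- collar_floor (a point): centre of the floor of the raised round collar on the lid (the floor is the lid's top face), 34 mm from the lid's axis, straight across from the notch. The collar is open at the top, 56 mm inside diameter, 72 mm outside, 18 mm high. A fingertip put in it pushes the lid round, and its floor can be pressed.
- lid (a joint): rotation of the lid, rad, counterclockwise positive seen from above; 0 = notch straight across from the pin; +3.14 and -3.14 both = notch on the pin. Either direction may be used (stops at +-6.3). It turns stiffly (about 0.06 N m, some 2 N pushed at the collar) and stays where it is left.
- lid_press (a joint): how far the lid is pressed down, m: 0 = loosely placed (start), 0.009 = fully home against a stop; negative = lifted. The seal grips it: pressing takes about 7 N, and it stays where it is left. With the notch away from the pin the lid stops on the pin at about 0.0015.
- espresso_cup: bystander: white espresso cup, 58 mm across, 56 mm high, loose; origin at the centre of its underside. The three bystanders may be in each other's places.
- salt: bystander: glass salt shaker with steel cap, 44 mm across, 90 mm high, loose; origin at the centre of its underside.
- tuna_tin: bystander: low food tin, 75 mm across, 58 mm high, loose; origin at the centre of its underside.

How it is judged:
By the outcome, as a careful person would: the job done as asked, in the order asked, and still so for the second after the job is handed in, with the robot touching nothing.
It also fails if it takes over 48 s, if anything falls off the work surface, if the arm or the gripper's body presses on something with over 40 N, if the wrist force passes 120 N, or if a joint passes its speed limit or range.

### The arm

A 7-joint arm with a two-finger parallel gripper is mounted at the origin on a cart in front of the work surface, level with it; the furniture and walls round the work are solid. World frame = base frame: x ahead of the robot, y to its left, z up, the work surface at z = 0. Lengths are in m, angles in rad, forces in N, time in s.
With the tool pointing down it reaches from about 0.35 to 0.9 m from the base axis. Payload 8.1 kg.
Tool frame: the origin (TCP) lies midway between the tips of the shut fingers; the grasp point (between the pads) lies 19 mm behind it; z points along the fingers, y is the line along which they close (so a half turn about z gives the same grasp; the last joint's range is limited). The gripper opens to 92 mm and grips with 3 to 60 N. Pads are 19 mm wide; open, the fingers measure 130 mm over their backs; the gripper's body (75 mm by 190 mm) begins 47 mm behind the grasp point.
Start: joints at [-1.297, 0.434, 0.025, 1.573, -0.012, 1.134, -0.075], TCP at [0.23, 0.581, 0.227] pointing down, gripper open.
Joint ranges: [-2.62, 2.62], [-0.44, 2.09], [-1.27, 1.32], [0.08, 2.57], [-1.32, 4.46], [0.12, 2], [-2.74, 2.74]. Speed limits (rad/s): [2.22, 2.22, 3.01, 3.01, 3.14, 3.14, 3.14].

### API

Orientations are given as a rotation vector (axis times angle).
In Python, from cell import arm gives the robot as it stands.
- The arm moves only by the tool carry_out, never from a script. Its arguments are lists of equal length, an entry for each row: "claw": the finger opening in cm, from 0 to 9.18; "delta_pos": the shift along the tool's x, y, z in cm, a list of three; "angular": the turn, a rotation vector about the tool's x, y, z in rad, a list of three. In form: {"claw": [claw, ...], "delta_pos": [[dx, dy, dz], ...], "angular": [[ax, ay, az], ...]}. A call has 1 to 20 rows; each row shifts and turns the commanded pose from where the row before left it, along the tool's axes as they then stand; what a row does not reach is not made up. A row lasts 1/10 s, in which the tool goes at most 50 mm and 8.59 degrees, less where a joint would pass 70% of its speed; a pose out of reach is approached as far as the arm can. A call with a gripper value outside its range is refused whole. The fingers move at their own pace and stop on an object; "force" is the grip in N (left out, the last holds). Time passes only in rows, so rows that do not move let the fingers close. It gives the time, the measured TCP pose, the force, the opening and the grip force at its end, in the units of the state.
- arm.observe(): the state, without advancing time (a new reading comes with each control period).
- arm.get_image(name): name is "scene" or "top"; returns a dict with "frame" (420x560x3 uint8, red, green, blue), "mtx" (3x3 intrinsics, pixels), "T" (4x4, takes a point from camera to world coordinates). Camera axes: x right, y down, z forward; pixel columns grow to the right and rows downward; lengths in m; the calibration is good to about 2 mm. A picture is of the moment at which its call begins. There is no depth.
- arm.sign_off(): hands the job in; it is judged then, once.
Trained networks look in a picture, given as the dict that the camera call returned (one of the last four; its "shot" number tells which), for a name from the list of things; names that differ only in an ending like _2 or _b are one class to them, and where a whole thing is asked for, a point or a joint stands for the part that bears it (a point fixed in the world has none). Each returns a list of dicts, best first, with "conf" (0 to 1); they miss things now and then, are a little off and sometimes report something else, mostly with a low value. They report only what shows in the picture. A call takes as long as a camera call.
- arm.look_for(label, picture): "centre" ([column, row] as shares, 0 to 1, of the picture: columns of its width, rows of its height, amid what is visible of it).
- arm.trace(label, picture): "region" (420x560 bool, what is visible of it) and "centre" ([column, row] as shares, 0 to 1, of the picture: columns of its width, rows of its height, amid what is visible of it).
- arm.place_of(label, picture): "centre" ([column, row] as shares, 0 to 1, of the picture: columns of its width, rows of its height: a listed point, or the origin of a listed thing).
The state is a dict: "clock": time; "joints": joint angles; "dq": joint speeds; "joint_efforts": joint torques, N m; "position": TCP position; "ee_rot": TCP orientation; "force": force on the tool from outside, world axes, zero at the start; "ft_torque": the same for the moment, N m; "width": opening from 0.0 (shut) to 1.0 (fully open); "gripper_force": force on a finger pad.
Only numpy, scipy, OpenCV 4.12 (cv2) and the standard library are available. Lean on these libraries where they do the work, as an engineer would, in place of code of your own. Each camera call takes 0.05 s, during which the arm holds its last target. There are 200 camera calls.

## Working session

There is one attempt and no reset: what is moved stays moved. The work goes in short steps, Python scripts to look and compute and a tool call to move; the robot and the scene stay as the last step left them, time stands still between calls to the robot, and variables do not carry over. Pictures are saved under pics/ and viewed, at most 10 in all, crops included, and the job is handed in when it is done.

Besides the shell and the picture viewer there is one more tool, called after "Call:" as name(argument=value, ...) on one line, values as JSON. carry_out: Moves the arm, as the interface text tells. Its arguments: {"type":"object","properties":{"claw":{"type":"array","items":{"type":"number"}},"delta_pos":{"type":"array","items":{"type":"array","items":{"type":"number"}}},"angular":{"type":"array","items":{"type":"array","items":{"type":"number"}}},"force":{"type":"number"}},"required":["claw","delta_pos","angular"]}

```bash
mkdir -p pics; cat > h.py <<'E'
import numpy as np, cv2
from cell import arm
def ray(p,c):
    K,T=np.array(p["mtx"]),np.array(p["T"])
    u=np.array([c[0]*560,c[1]*420,1]); d=T[:3,:3]@np.linalg.solve(K,u); return T[:3,3],d
def onz(p,c,z):
    o,d=ray(p,c); return o+d*(z-o[2])/d[2]
E
python3 - <<'E'
from h import *
print({k:np.round(v,3) for k,v in arm.observe().items()})
for n in("top","scene"):
    p=arm.get_image(n); cv2.imwrite(f"pics/{n}0.png",p["frame"][:,:,::-1]); print(n,np.round(p["T"],2).tolist())
    for l,z in dict(chopper=0,pin_top=.0575,notch=.065,lid_centre=.065,collar_floor=.065,espresso_cup=0,salt=0,tuna_tin=0).items():
        for r in arm.place_of(l,p)[:2]: print(n,l,round(r["conf"],2),np.round(np.array(r["centre"])*[560,420]),np.round(onz(p,r["centre"],z),3))
E
```

```text
{'clock': np.float64(0.0), 'joints': array([-1.297,  0.435,  0.025,  1.574, -0.012,  1.134, -0.075]), 'dq': array([-0.   ,  0.002, -0.002, -0.001,  0.002,  0.   , -0.001]), 'joint_efforts': array([-0.0000e+00, -6.6786e+01,  9.8400e-01, -3.1445e+01, -6.1000e-02,
        4.3000e-02,  0.0000e+00]), 'position': array([0.23 , 0.581, 0.226]), 'ee_rot': array([-5.890e-01, -3.086e+00,  2.000e-03]), 'force': array([-0.691,  0.049,  0.358]), 'ft_torque': array([ 0.004,  0.001, -0.035]), 'gripper_force': np.float64(0.0), 'width': np.float64(0.999)}
top [[0.02, -0.99, 0.14, 0.32], [-1.0, -0.02, 0.02, 0.04], [-0.01, -0.14, -0.99, 0.98], [0.0, 0.0, 0.0, 1.0]]
top chopper 0.93 [283. 208.] [0.462 0.037 0.   ]
top pin_top 0.58 [296. 234.] [0.393 0.007 0.057]
top notch 0.63 [250. 202.] [0.466 0.115 0.065]
top collar_floor 0.81 [296. 204.] [0.462 0.009 0.065]
top espresso_cup 0.7 [409. 232.] [ 0.408 -0.271  0.   ]
top salt 0.65 [140. 214.] [0.44  0.394 0.   ]
top tuna_tin 0.74 [364. 242.] [ 0.38  -0.161  0.   ]
scene [[0.52, -0.57, 0.64, -0.51], [-0.86, -0.34, 0.39, -0.54], [-0.0, -0.75, -0.66, 1.08], [0.0, 0.0, 0.0, 1.0]]
scene chopper 0.62 [286. 230.] [0.462 0.031 0.   ]
scene pin_top 0.67 [281. 236.] [0.384 0.002 0.058]
scene notch 0.66 [263. 208.] [0.45  0.106 0.065]
scene lid_centre 0.94 [283. 211.] [0.469 0.046 0.065]
scene collar_floor 0.6 [294. 219.] [0.456 0.001 0.065]
scene collar_floor 0.34 [286. 226.] [0.419 0.008 0.065]
scene espresso_cup 0.64 [374. 281.] [ 0.411 -0.274  0.   ]
scene tuna_tin 0.85 [333. 273.] [ 0.381 -0.165  0.   ]
```

View pics/top0.png

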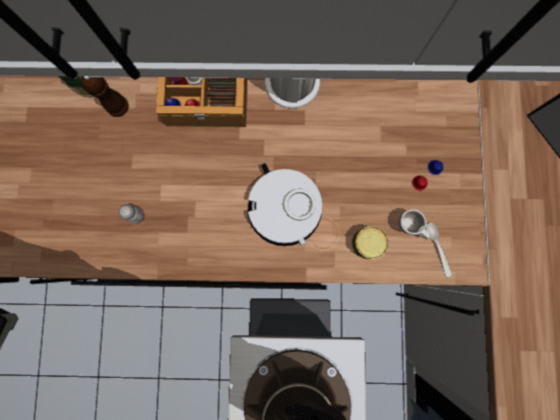

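View pics/scene0.png

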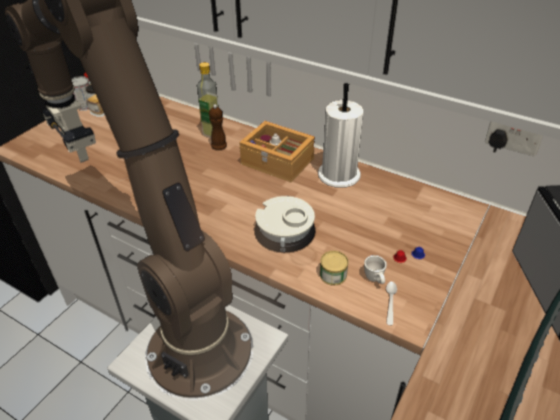

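The top view shows the lid at about (285,207), the notch at (251,206), the collar at (299,204), the pin at (303,241) and the handle at (265,168). I'll refine these in a zoomed crop.

```bash
cat > m.py <<'E'
from h import *
import sys
L=[];N=[];C=[];P=[];H=[]
for i in range(3):
    p=arm.get_image("top")
    for l,z,a in(("notch",.065,N),("collar_floor",.065,C),("pin_top",.0575,P),("lid_centre",.065,L),("chopper",0,H)):
        r=arm.place_of(l,p)
        if r: a.append(onz(p,r[0]["centre"],z)[:2])
for n,a in zip("NCPLH",(N,C,P,L,H)): print(n,np.round(a,4).tolist())
g=p["frame"]; 
c=cv2.resize(g[155:260,215:355],None,fx=5,fy=5,interpolation=cv2.INTER_CUBIC); cv2.imwrite(f"pics/{sys.argv[1]}.png",c[:,:,::-1])
r=arm.trace("lid",p)
if r:
    m=r[0]["region"].astype(np.uint8); k=max(cv2.findContours(m,0,1)[0],key=cv2.contourArea); e=cv2.minEnclosingCircle(k); print(e, onz(p,((e[0][0]+.5)/560,(e[0][1]+.5)/420),.065))
E
python3 m.py crop1
```

```text
N [[0.4699, 0.1103], [0.4673, 0.112], [0.4572, 0.1121]]
C [[0.4556, 0.0072], [0.4614, 0.0007], [0.4581, 0.0022]]
P [[0.3884, 0.0046], [0.3919, -0.0039]]
L [[0.4601, 0.024], [0.4562, 0.031], [0.4587, 0.024]]
H [[0.4598, 0.0353], [0.4577, 0.038]]
((284.8620910644531, 205.34329223632812), 37.13959503173828) [0.45747343 0.03307843 0.065     ]
```

View pics/crop1.png

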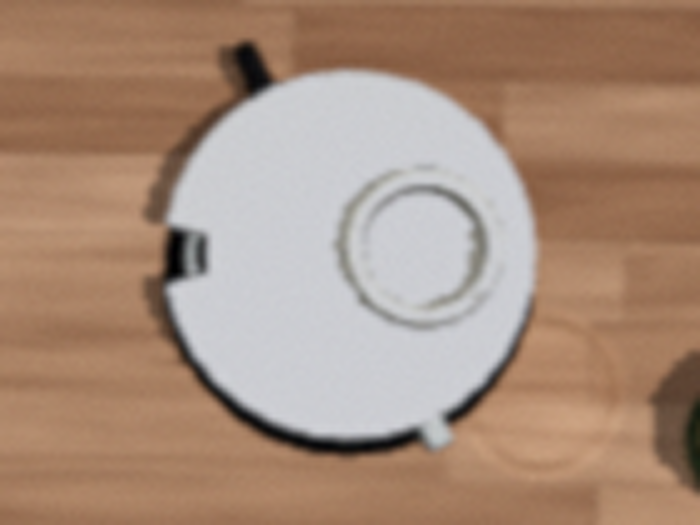

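```bash
cat >> h.py <<'E'
from scipy.spatial.transform import Rotation as Ro
def cp(p,x,y,z): return onz(p,((x/5+215)/560,(y/5+155)/420),z)
def go(t):
    s=arm.observe(); R=Ro.from_rotvec(s["ee_rot"]).as_matrix()
    return np.round(R.T@(np.array(t)-s["position"])*100,2), R.round(3).tolist()
def ang(a,b): return round(float(np.degrees(np.arctan2(a[1]-b[1],a[0]-b[0]))),2)
E
python3 - <<'E'
from h import *
p=arm.get_image("top")
c=cp(p,352,255,.065); print("c",c)
# edge check
for q in((167,255),(537,255),(352,70),(352,440)): print(np.linalg.norm(cp(p,*q,.065)-c))
print("notch",ang(cp(p,187,253,.065),c),"collar",cp(p,419,245,.083),ang(cp(p,419,245,.083),c))
print("pin",ang(cp(p,437,433,.0575),c),cp(p,437,433,.0575), "handle",ang(cp(p,247,45,.047),c))
print(go([.459,0,.227]))
E
```

```text
c [0.45710774 0.03298496 0.065     ]
0.08588226470903057
0.08564470243004223
0.08781171576421867
0.08560177575877893
notch 90.25 collar [0.45957818 0.00276549 0.083     ] -85.33
pin -153.48 [ 0.37583883 -0.00756777  0.0575    ] handle 26.55
(array([-4.268e+01, -4.561e+01, -3.000e-02]), [[-0.93, 0.368, -0.0], [0.368, 0.93, 0.0], [0.0, 0.0, -1.0]])
```

Call:
carry_out(claw=[0,0,0,0,0,0,0,0,0,0,0,0,0,0,0,0,0,0,0,0], delta_pos=[[-2.37,-2.53,0],[-2.37,-2.53,0],[-2.37,-2.53,0],[-2.37,-2.53,0],[-2.37,-2.53,0],[-2.37,-2.53,0],[-2.37,-2.53,0],[-2.37,-2.53,0],[-2.37,-2.53,0],[-2.37,-2.53,0],[-2.37,-2.53,0],[-2.37,-2.53,0],[-2.37,-2.53,0],[-2.37,-2.53,0],[-2.37,-2.53,0],[-2.37,-2.53,0],[-2.37,-2.53,0],[-2.37,-2.53,0],[0,0,0],[0,0,0]], angular=[[0,0,0],[0,0,0],[0,0,0],[0,0,0],[0,0,0],[0,0,0],[0,0,0],[0,0,0],[0,0,0],[0,0,0],[0,0,0],[0,0,0],[0,0,0],[0,0,0],[0,0,0],[0,0,0],[0,0,0],[0,0,0],[0,0,0],[0,0,0]])

```text
clock: 3.9
position: [0.4591, 0.0003, 0.2267]
ee_rot: [-0.592, -3.085, -0.0]
force: [-0.5, 0.5, 0.2]
width: 0.003
gripper_force: 0.0
```

```bash
python3 - <<'E'
from h import *
print(arm.observe()["joints"],go([.459,.001,.074]))
E
```

```text
[-0.46286484  0.15918146  0.40052689  1.98339731 -0.0731034   1.01259176
  1.16380025] (array([ 0.03,  0.06, 15.27]), [[-0.929, 0.37, 0.0], [0.37, 0.929, 0.0], [0.0, 0.0, -1.0]])
```

Call:
carry_out(claw=[0,0,0,0,0,0,0], delta_pos=[[0,0,2.5],[0,0,2.5],[0,0,2.5],[0,0,2.5],[0,0,2],[0,0,1.2],[0,0,0]], angular=[[0,0,0],[0,0,0],[0,0,0],[0,0,0],[0,0,0],[0,0,0],[0,0,0]])

```text
clock: 4.6
position: [0.4576, 0.0022, 0.0934]
ee_rot: [-0.585, -3.084, 0.001]
force: [-0.4, 0.1, 0.1]
width: 0.005
gripper_force: 0.0
```

```bash
python3 - <<'E'
from h import *
print(go([.459,.001,.074])[0])
a=arm.get_image("top")["frame"][155:260,215:355];b=arm.get_image("scene")["frame"][160:265,215:355]
c=np.vstack([cv2.resize(i,None,fx=4,fy=2.8*0+2.8,interpolation=2) if 0 else cv2.resize(i,None,fx=2.8,fy=2.8,interpolation=2) for i in(a,b)])
cv2.imwrite("pics/d1.png",c[:,:,::-1])
E
```

```text
[-0.18 -0.06  1.94]
```

View pics/d1.png

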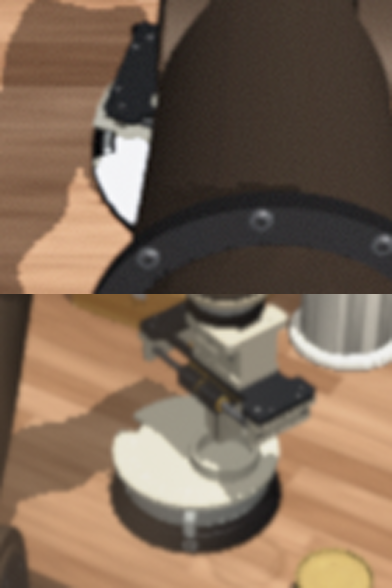

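Call:
carry_out(claw=[0,0,0,0], delta_pos=[[-0.1,0,0.7],[0,0,0.7],[0,0,0.7],[0,0,0]], angular=[[0,0,0],[0,0,0],[0,0,0],[0,0,0]])

```text
clock: 5.1
position: [0.4594, 0.0003, 0.0729]
ee_rot: [-0.588, -3.085, 0.001]
force: [0.1, 0.6, -0.5]
width: 0.001
gripper_force: 0.0
```

```bash
python3 - <<'E'
from h import *
s=arm.observe();R=Ro.from_rotvec(s["ee_rot"]).as_matrix();c=np.array([.457,.033,s["position"][2]])
a=np.radians(np.linspace(-90,28,17))
w=c+.034*np.c_[np.cos(a),np.sin(a),0*a]; w[0]=s["position"]
print(s["position"],(np.diff(w,axis=0)@R*100).round(2).tolist())
E
```

```text
[4.59369297e-01 3.23567434e-04 7.28661908e-02] [[-0.22, -0.02, -0.0], [-0.37, 0.24, -0.0], [-0.33, 0.28, -0.0], [-0.3, 0.32, -0.0], [-0.25, 0.36, -0.0], [-0.2, 0.39, -0.0], [-0.15, 0.41, -0.0], [-0.1, 0.43, -0.0], [-0.04, 0.44, -0.0], [0.01, 0.44, -0.0], [0.07, 0.43, -0.0], [0.12, 0.42, -0.0], [0.18, 0.4, -0.0], [0.23, 0.37, 0.0], [0.27, 0.34, 0.0], [0.31, 0.3, 0.0]]
```

Call:
carry_out(claw=[0,0,0,0,0,0,0,0,0,0,0,0,0,0,0,0,0], delta_pos=[[-0.22,-0.02,0],[-0.37,0.24,0],[-0.33,0.28,0],[-0.3,0.32,0],[-0.25,0.36,0],[-0.2,0.39,0],[-0.15,0.41,0],[-0.1,0.43,0],[-0.04,0.44,0],[0.01,0.44,0],[0.07,0.43,0],[0.12,0.42,0],[0.18,0.4,0],[0.23,0.37,0],[0.27,0.34,0],[0.31,0.3,0],[0,0,0]], angular=[[0,0,0],[0,0,0],[0,0,0],[0,0,0],[0,0,0],[0,0,0],[0,0,0],[0,0,0],[0,0,0],[0,0,0],[0,0,0],[0,0,0],[0,0,0],[0,0,0],[0,0,0],[0,0,0],[0,0,0]])

```text
clock: 6.8
position: [0.4878, 0.0499, 0.0738]
ee_rot: [0.587, 3.086, 0.001]
force: [-1.4, -2.1, 0.7]
width: 0.007
gripper_force: 0.7
```

```bash
cat > n.py <<'E'
from h import *
import sys
s=arm.observe(); print(s["position"].round(4) if hasattr(s["position"],"round") else s["position"])
c=[.457,.033]
for n in("scene","top"):
  for i in range(2):
    p=arm.get_image(n)
    for l,z in(("notch",.065),("collar_floor",.065),("pin_top",.0575)):
        for r in arm.place_of(l,p)[:1]:
            w=onz(p,r["centre"],z); print(n,l,round(r["conf"],2),ang(w,c),w[:2].round(4))
  if n=="scene": cv2.imwrite(f"pics/{sys.argv[1]}.png",cv2.resize(p["frame"][180:270,230:340],None,fx=6,fy=6,interpolation=2)[:,:,::-1])
E
python3 n.py s1
```

```text
[0.4878 0.0499 0.0738]
scene notch 0.91 -178.64 [0.387  0.0313]
scene collar_floor 0.67 -15.51 [0.4799 0.0266]
scene pin_top 0.75 -151.19 [ 0.389  -0.0044]
scene notch 0.89 -173.65 [0.3735 0.0237]
scene collar_floor 0.61 3.88 [0.4933 0.0355]
scene pin_top 0.92 -154.6 [ 0.3829 -0.0022]
top notch 0.17 94.17 [0.4322 0.3738]
top notch 0.73 -98.95 [ 0.4123 -0.2509]
```

View pics/s1.png

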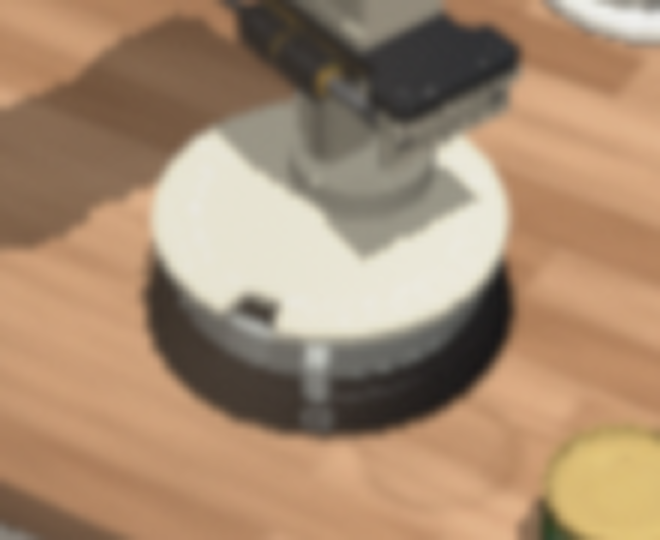

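The notch sits at crop (257,312), left of the pin at (317,355), so the lid still has to turn further.

```bash
cat > k.py <<'E'
from h import *
def sc(p,x,y,z): return onz(p,((x/6+230)/560,(y/6+180)/420),z)
def arc(d,n,r=.034):
    s=arm.observe();R=Ro.from_rotvec(s["ee_rot"]).as_matrix();v=s["position"]-np.array([.457,.033,0])
    w=np.array([Ro.from_rotvec([0,0,np.radians(t)]).apply(v) for t in np.linspace(0,d,n+1)])
    return (np.diff(w,axis=0)@R*100).round(2).tolist()
E
python3 - <<'E'
from k import *
p=arm.get_image("scene"); c=[.457,.033]
for q in((257,312,.065),(247,300,.065),(255,325,.065),(317,355,.0575),(317,348,.0575),(152,215,.065),(510,215,.065)):
    w=sc(p,*q); print(q,w.round(4),ang(w,c),np.hypot(*(w[:2]-c)))
print(arc(20,5))
E
```

```text
(257, 312, 0.065) [0.3784 0.0257 0.065 ] -174.68 0.07889193180194227
(247, 300, 0.065) [0.3829 0.034  0.065 ] 179.23 0.07406026022440784
(255, 325, 0.065) [0.3706 0.0219 0.065 ] -172.68 0.08714490805662346
(317, 355, 0.0575) [ 0.3748 -0.0092  0.0575] -152.84 0.09239206534544532
(317, 348, 0.0575) [ 0.3788 -0.0068  0.0575] -153.04 0.08778231040700119
(152, 215, 0.065) [0.41  0.105 0.065] 123.17 0.0859979468103814
(510, 215, 0.065) [ 0.4983 -0.0438  0.065 ] -61.74 0.0872517901891684
[[0.19, 0.15, 0.0], [0.2, 0.14, 0.0], [0.21, 0.12, -0.0], [0.22, 0.11, -0.0], [0.22, 0.09, -0.0]]
```

Call:
carry_out(claw=[0,0,0,0,0,0], delta_pos=[[0.19,0.15,0],[0.2,0.14,0],[0.21,0.12,0],[0.22,0.11,0],[0.22,0.09,0],[0,0,0]], angular=[[0,0,0],[0,0,0],[0,0,0],[0,0,0],[0,0,0],[0,0,0]])

```text
clock: 8.25
position: [0.479, 0.0579, 0.0735]
ee_rot: [-0.589, -3.084, 0.002]
force: [-2.4, -5.7, 2.5]
width: 0.005
gripper_force: 3.2
```

```bash
python3 n.py s2
```

```text
[0.479  0.0579 0.0735]
scene notch 0.62 -156.61 [3.813e-01 3.000e-04]
scene collar_floor 0.93 23.22 [0.4913 0.0477]
scene pin_top 0.64 -154.6 [0.3917 0.002 ]
scene notch 0.86 -154.91 [ 0.3802 -0.003 ]
scene collar_floor 0.76 27.69 [0.4887 0.0496]
scene pin_top 0.91 -150.41 [ 0.385  -0.0079]
```

View pics/s2.png

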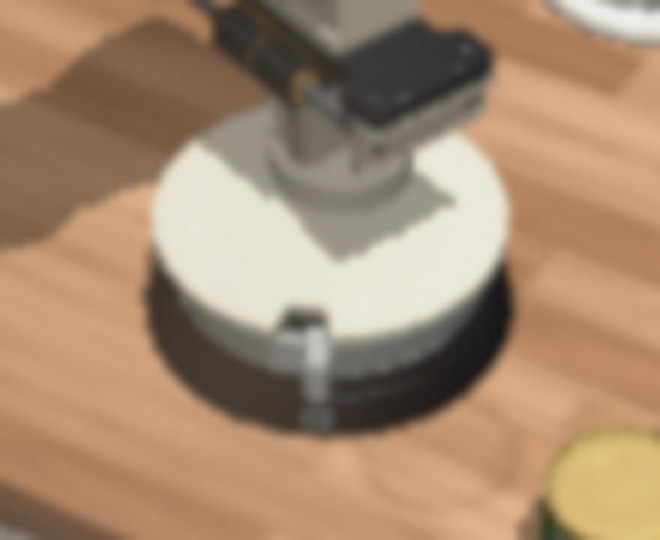

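```bash
python3 - <<'E'
from k import *
p=arm.get_image("scene"); c=np.array([.457,.033])
K,T=np.array(p["mtx"]),np.array(p["T"])
def pr(w):
    q=K@(T[:3,:3].T@(np.array(w)-T[:3,3])); q=q[:2]/q[2]; return ((q-[230,180])*6).round(0)
for a in(-153,-157,-161):
    t=np.radians(a);u=np.array([np.cos(t),np.sin(t)]);n=np.array([-u[1],u[0]])
    print(a,[pr([*(c+r*u+s*n),.065]) for r,s in((67,-10.5),(67,10.5),(86,-14),(86,14))] if 0 else [pr([*(c+r/1e3*u+s/1e3*n),.065]).tolist() for r,s in((67,-10.5),(67,10.5),(86,-14),(86,14))])
t=np.radians(-153);u=np.array([np.cos(t),np.sin(t)])
print([pr([*(c+r*u),.0575]).tolist() for r in(.073,.099)])
cv2.imwrite("pics/s3.png",cv2.resize(p["frame"][225:250,265:300],None,fx=18,fy=18,interpolation=2)[:,:,::-1])
print(arc(4,2))
E
```

```text
-153 [[298.0, 304.0], [343.0, 306.0], [287.0, 332.0], [347.0, 335.0]]
-157 [[288.0, 303.0], [332.0, 307.0], [275.0, 330.0], [334.0, 336.0]]
-161 [[279.0, 300.0], [322.0, 307.0], [262.0, 327.0], [321.0, 336.0]]
[[319.0, 326.0], [315.0, 365.0]]
[[0.11, 0.04, 0.0], [0.11, 0.03, 0.0]]
```

View pics/s3.png

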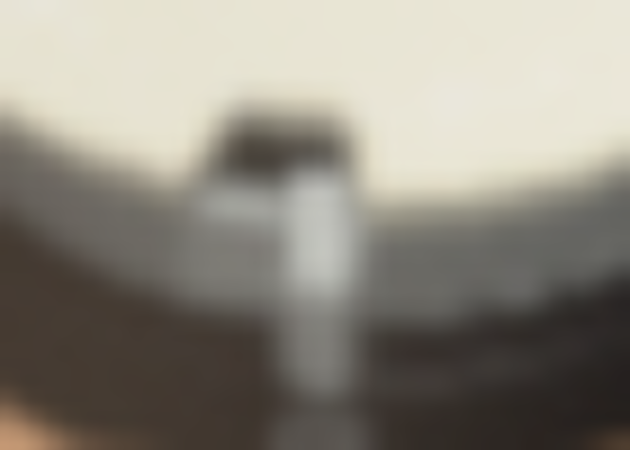

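Call:
carry_out(claw=[0,0,0,0], delta_pos=[[0.11,0.04,0],[0.11,0.03,0],[0.11,0.03,0],[0,0,0]], angular=[[0,0,0],[0,0,0],[0,0,0],[0,0,0]])

```text
clock: 9.5
position: [0.4766, 0.0593, 0.0735]
ee_rot: [-0.59, -3.085, 0.003]
force: [-1.2, -6.5, 1.6]
width: 0.003
gripper_force: 2.8
```

```bash
python3 - <<'E'
from k import *
p=arm.get_image("scene")
cv2.imwrite("pics/s4.png",cv2.resize(p["frame"][225:250,265:300],None,fx=18,fy=18,interpolation=2)[:,:,::-1])
E
```

```text
(no output)
```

View pics/s4.png

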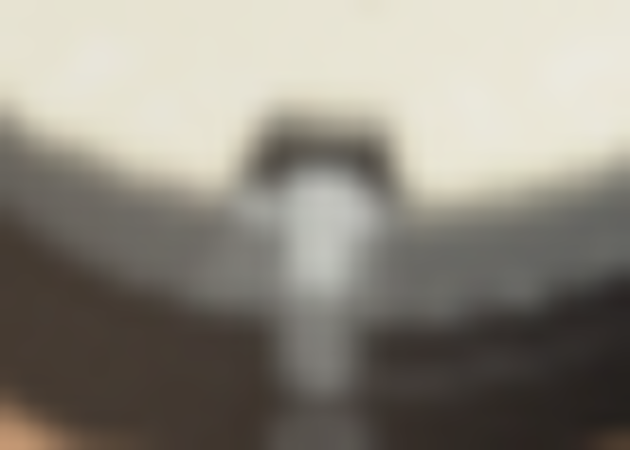

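The notch is now centred on the pin: notch mid at about (326,150), pin at (320,240). I'll back off to the collar's centre so there is no side load, then press.

```bash
python3 - <<'E'
from h import *
print(go([.4863,.0490,.068])[0])
E
```

```text
[-1.28 -0.63  0.56]
```

Call:
carry_out(claw=[0,0,0,0,0,0,0,0,0,0,0], delta_pos=[[-0.4,-0.2,0],[-0.4,-0.2,0],[-0.4,-0.2,0],[0,0,0],[0,0,0.3],[0,0,0.3],[0,0,0.2],[0,0,0.2],[0,0,0.2],[0,0,0.2],[0,0,0]], angular=[[0,0,0],[0,0,0],[0,0,0],[0,0,0],[0,0,0],[0,0,0],[0,0,0],[0,0,0],[0,0,0],[0,0,0],[0,0,0]])

```text
clock: 10.65
position: [0.4862, 0.0509, 0.0596]
ee_rot: [-0.588, -3.086, -0.0]
force: [-1.3, 0.7, 0.3]
width: -0.001
gripper_force: 0.5
```

Call:
carry_out(claw=[0,0,0,0,0], delta_pos=[[0,0,0.2],[0,0,0.2],[0,0,0.15],[0,0,0.1],[0,0,0]], angular=[[0,0,0],[0,0,0],[0,0,0],[0,0,0],[0,0,0]])

```text
clock: 11.15
position: [0.4866, 0.0505, 0.0557]
ee_rot: [0.59, 3.085, 0.003]
force: [-11.5, -2.6, 45.9]
width: 0.002
gripper_force: 23.1
```

Call:
carry_out(claw=[0,0,0,0,0,0,0,0,0,0,0], delta_pos=[[0,0,-0.2],[0,0,-0.3],[0,0,-0.5],[0,0,-1],[0,0,-1.5],[0,0,-2],[0,0,-2],[0,0,-2],[0,0,-2],[0,0,-1],[0,0,0]], angular=[[0,0,0],[0,0,0],[0,0,0],[0,0,0],[0,0,0],[0,0,0],[0,0,0],[0,0,0],[0,0,0],[0,0,0],[0,0,0]])

```text
clock: 12.25
position: [0.4872, 0.0509, 0.1795]
ee_rot: [0.588, 3.084, 0.002]
force: [0.1, -0.3, -0.4]
width: 0.005
gripper_force: 0.0
```

```bash
python3 - <<'E'
from k import *
p=arm.get_image("scene")
cv2.imwrite("pics/s5.png",cv2.resize(p["frame"][180:270,230:340],None,fx=6,fy=6,interpolation=2)[:,:,::-1])
print(arm.observe()["force"])
E
```

```text
[ 0.44875328 -0.16633526 -0.26528471]
```

View pics/s5.png

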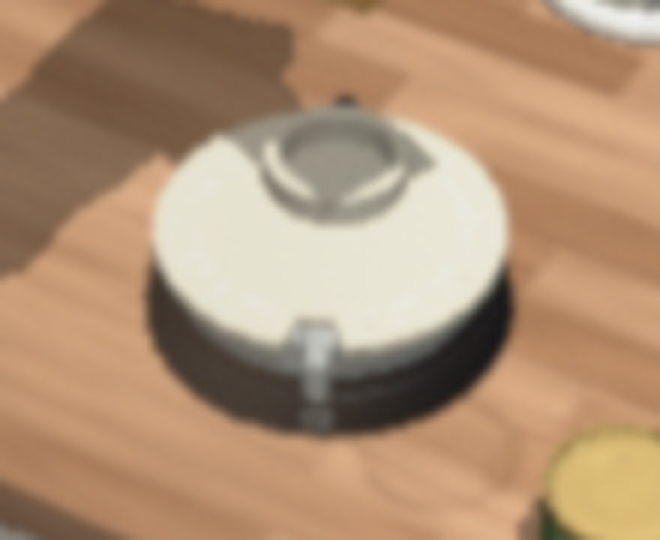

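The pin (317,340) now fills the notch and the lid sits lower and level. The arm is clear of it.

```bash
python3 -c "
from cell import arm
print(arm.sign_off())"
```

```text
the job is handed in; nothing more can be done
None
```

The food chopper is closed and the job is handed in at about 12 s: the lid was turned until its notch was over the pin, then pressed down to the stop (46 N); the last picture shows the pin in the notch, and no verdict was returned.

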